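Unscrew the spice jar in its vise

TASK

Push the sliding jaw of the wooden vise by its red peg until the square blue jar is clamped snugly against the fixed jaw. Then, with the jar braced like that, unscrew its tight wooden cap anticlockwise, stop turning once the thread lets go (about a third of a turn), and lift it straight up. Finish while still holding the cap level in the gripper just above the jar's mouth, a few centimetres up and clear of it, with the jar still clamped and the tiffin tiers, tumbler and pestle left alone.

Things in the scene. Friction and masses are not known exactly. Their poses are not given: they have to be found in the camera images.
- vise: Wooden jar vise fixed to the shelf: light board 130 (x) by 310 (y) by 12 mm thick with a dark fixed jaw 46 mm tall on it. Origin: on the shelf surface, directly below the centre of the jar once clamped. z up; the fixed jaw's face is the plane y = -40 mm and faces +y; the sliding jaw is on the +y side and slides along -y.
- jaw (a joint): Travel of the sliding jaw (m) along the vise's -y: 0 fully open (its face at vise y = +85 mm), 0.045 when the 80 mm jar is clamped flat between the jaws, 0.055 end of travel with no jar. Starts at 0 to 0.02. Stays where it is left; friction 6 N, about 12 N while it also slides the jar, 16 to 18 N for a snug clamp.
- jaw_peg (a point): Grip point on the axis of the sliding jaw's upright red peg, 118 mm above the shelf, 22 mm below the peg's top. Peg 24 mm (vise x) by 22 mm (vise y); nothing but the peg above 68 mm over the shelf. The jaw's face is 55 mm nearer the jar than the peg's axis. Axes as the vise's.
- jar: Blue square ceramic jar with a white band, body 80 x 80 x 58 mm tall, about 0.6 kg, loose on the vise board (underside 12 mm above the shelf), until clamped some 10 mm from the fixed jaw and a few degrees skew. Origin: centre of its underside; z up, x and y square to its sides. Free to slide and turn on the board.
- jar_mouth (a point): Centre of the jar's mouth, on top of its white round neck, 84 mm above the jar's underside. Neck 37 mm across, 47 mm over the two-start thread. Finally the cap's origin must be 75 to 120 mm above the jar's origin (15 to 60 mm above where it sat), within 15 mm of the jar's axis.
- cap: Olive-wood screw cap, 0.09 kg: ribbed round skirt 63 mm across, 32 mm tall, with a round knob on top. Origin: centre of the skirt's underside; z up. Screwed tight it stands 61 mm above the jar's origin with its x along the jar's x. Unscrews anticlockwise from above (+ about z), tight (up to 0.5 N m). Free after 95 degrees relative to the jar, lugs meet a stop at 150; 120 is best.
- cap_knob (a point): Grip point on the axis of the cap's solid round knob (42 mm across, 30 mm tall, white radial line on top along the cap's x), 9 mm below its top, 53 mm above the cap's origin. The cap need not rise while turning (as it turns the thread gives it 0 to 5 mm of room). It stays put if let go part way, so a second grip can be taken.
- tiffin_low: Bystander: lower steel tiffin tier, 103 mm across, 48 mm tall, origin at the centre of its underside.
- tiffin_top: Bystander: upper steel tiffin tier, same size, stacked on the lower one (top 96 mm above the shelf).
- tumbler: Bystander: green glass tumbler, 68 mm across, 95 mm tall, origin at the centre of its underside.
- pestle: Bystander: small wooden pestle lying on its side, 125 mm long along its x, 32 mm thick, origin under its middle.

How it is judged (in metres and radians):
On the way, in this order (a step that is already met when the one before it is completed fails the run):
1. the jar is clamped between the jaws with its cap still on and unturned (value of joint jaw above 0.043 m and z of cap in the frame of jar below 0.064 m and angle between the x axis of cap and the x axis of jar, either way round below 0.3 rad), for 0.2 s.
2. the cap is turned more than 65 degrees on its thread while the jar is clamped (value of joint jaw above 0.043 m and z of cap in the frame of jar below 0.069 m and angle between the x axis of cap and the x axis of jar, either way round above 1.13 rad), for 0.1 s.
At the end, for the whole second after the job is handed in: The sliding jaw clamps the jar (travel over 43 mm, jar within 0.08 rad of square, standing on the board); the fingers hold the cap still, within 0.15 rad of level, 15 to 60 mm above where it sat, within 15 mm of the jar's axis, not touching the jar (value of joint jaw above 0.043 m and z of cap in the frame of jar between 0.075 and 0.12 m and horizontal distance between cap and jar below 0.015 m and angle between cap's own z axis and vertical below 0.15 rad and contact force between cap and jar below 0.1 N and contact force between the fingers and cap above 1 N and linear speed of cap below 0.03 m/s and z of jar in the frame of vise below 0.015 m and angle between jar's own z axis and vertical below 0.05 rad and angle between the x axis of jar and the x axis of vise, either way round below 0.08 rad); the arm keeps its last pose, push and grip.
It fails at once if the jar is lifted off the board by more than 8 mm or tipped (z of jar in the frame of vise above 0.02 m or angle between jar's own z axis and vertical above 0.15 rad).
It fails at once if the jar is wrenched round in the vise (angle between the x axis of jar and the x axis of vise, either way round above 0.25 rad).
It fails at once if the cap is pulled off unturned, or turned on towards half a turn once it is free (z of cap in the frame of jar above 0.07 m and angle between the x axis of cap and the x axis of jar, either way round below 0.3 rad).
It fails at once if a bystander is moved by more than 15 mm (distance of any of tiffin_low, tiffin_top, tumbler, pestle from where it was at the start of the episode above 0.015 m).
It also fails if it takes over 61 s, if anything falls off the work surface, if the arm or the gripper's body presses on something with over 40 N, if the wrist force passes 120 N, or if a joint passes its speed limit or range.

ROBOT

A 6-joint arm with a two-finger parallel gripper is mounted at the origin on the work surface. World frame = base frame: x ahead of the robot, y to its left, z up, the work surface at z = 0. Lengths are in m, angles in degrees, forces in N, time in s.
With the tool pointing down it reaches from about 0.4 to 0.825 m from the base axis. Payload 7 kg.
Tool frame: the origin (TCP) lies at the very end of the fingers, on their centre line; the grasp point (between the pads) lies 19 mm behind it; z points along the fingers, y is the line along which they close (so a half turn about z gives the same grasp; the last joint's range is limited). The gripper opens to 88 mm and grips with 3 to 60 N. Pads are 19 mm wide; open, the fingers measure 130 mm over their backs; the gripper's body (78 mm by 193 mm) begins 47 mm behind the grasp point.
Start: joints at [80.334, 20.546, 0.682, 0, -70.136, -16.507], TCP at [0.298, 0.606, 0.198] pointing down, gripper open.
Joint ranges: [-176.03, 176.03], [-82.01, 121.73], [-58.28, 71.71], [-173.87, 95.51], [-174.79, -0.11], [-173.66, 173.66]. Speed limits (degrees/s): [136.94, 136.94, 172.46, 180, 180, 180].

INTERFACE

Orientations are given as [roll, pitch, yaw] about the fixed x, y, z axes, in that order (R = Rz(yaw) Ry(pitch) Rx(roll)).
In Python, from plant import r gives the robot as it stands. The module is installed in compiled form; this text tells all that it offers.
- The arm moves only by the tool jog_arm, never from a script. Its arguments are lists of equal length, an entry for each row: "travel": the shift along the tool's x, y, z each as a share of 50 cm, from -1 to 1, a list of three; "dr": the turn, a rotation vector about the tool's x, y, z each as a share of 360 degrees, from -1 to 1, a list of three; "claw": the opening, from 0 (shut) to 1 (fully open). A call has exactly 10 rows; each row is the pose to reach, as a shift and turn from the pose commanded when the call began, along the tool's axes at that moment, turning the shorter way round; what a row does not reach only later rows make up. A row lasts 1/8 s, in which the tool goes at most 62.5 mm and 10.7 degrees, less where a joint would pass 70% of its speed; a pose out of reach is approached as far as the arm can. A call with a number of a shift or a turn outside -1 to 1 is refused whole. A call with a gripper value outside its range is refused whole. The fingers move at their own pace and stop on an object; "newtons" is the grip in N (left out, the last holds). Time passes only in rows, so rows that repeat a pose let the fingers close, or fill a call up. It gives the time, the measured TCP pose, the force, the opening and the grip force at its end, in the units of the state.
- r.get_state(): the state, without advancing time (a new reading comes with each control period).
- r.capture(name): name is "scene" or "top" or "wrist"; returns a dict with "pixels" (400x640x3 uint8, red, green, blue), "range_z" (400x640 float32, m along the optical axis (not along the pixel's ray), 0 where there is no reading), "fx", "fy", "cx", "cy" (pixels), "position" and "attitude" of the camera in the world; the wrist camera has in their place "hand_eye" (4x4, takes a point from camera to tool coordinates, whose origin is the TCP and whose axes are the flange's). Camera axes: x right, y up, looking along -z (the intrinsics and any distortion apply to the point x, -y, -z); pixel columns grow to the right and rows downward; lengths in m; the calibration is good to about 2 mm. A picture is of the moment at which its call begins: read the wrist's pose just before it.
- r.close_job(): hands the job in; it is judged then, once.
Trained networks look in the newest picture that a camera, given by its name, has taken for a name from the list of things; names that differ only in an ending like _2 or _b are one class to them, and where a whole thing is asked for, a point or a joint stands for the part that bears it (a point fixed in the world has none). Each returns a list of dicts, best first, with "conf" (0 to 1); they miss things now and then, are a little off and sometimes report something else, mostly with a low value. They report only what shows in the picture. A call takes as long as a camera call.
- r.boxes_of(name, camera): "extent" ([left, top, right, bottom] in pixels, round what is visible of it).
- r.regions_of(name, camera): "pixels" (400x640 bool, what is visible of it) and "extent" ([left, top, right, bottom] in pixels, round what is visible of it).
- r.tip_of(name, camera): "at" ([column, row] in pixels: a listed point, or the origin of a listed thing).
The state is a dict: "time_s": time; "joints": joint angles; "qd": joint speeds; "joint_torque": joint torques, N m; "tcp_pos": TCP position; "eef_rot": TCP orientation; "contact_force": force on the tool from outside, world axes, zero at the start; "moment": the same for the moment, N m; "gripper_width": finger opening in m; "gripper_force": force on a finger pad.
Only numpy, scipy, OpenCV 4.12 (cv2) and the standard library are available. Lean on these libraries where they do the work, as an engineer would, in place of code of your own. Each camera call takes 0.05 s, during which the arm holds its last target. There are 200 camera calls.

## Working session

There is one attempt and no reset: what is moved stays moved. The work goes in short steps, Python scripts to look and compute and a tool call to move; the robot and the scene stay as the last step left them, time stands still between calls to the robot, and variables do not carry over. Pictures are saved under pics/ and viewed, at most 10 in all, crops included, and the job is handed in when it is done.

Besides the shell and the picture viewer there is one more tool, called after "Request:" in YAML: its name, and indented under it one key for each argument. jog_arm: Moves the arm, as the interface text tells. Its arguments: {"type":"object","properties":{"travel":{"type":"array"},"dr":{"type":"array"},"claw":{"type":"array"},"newtons":{"type":"number"}},"required":["travel","dr","claw"]}

```bash
mkdir -p pics
cat > h.py <<'E'
import numpy as np, cv2
from scipy.spatial.transform import Rotation as R
from plant import r
def cam(n):
    s=r.get_state(); c=r.capture(n)
    if n=="wrist":
        T=np.eye(4);T[:3,:3]=R.from_euler('xyz',s["eef_rot"],degrees=True).as_matrix();T[:3,3]=s["tcp_pos"]
        c["T"]=T@np.array(c["hand_eye"])
    else:
        T=np.eye(4);a=np.array(c["attitude"],float)
        c["T"]=T
        T[:3,3]=c["position"]
        T[:3,:3]=a if a.shape==(3,3) else R.from_euler('xyz',a,degrees=True).as_matrix()
    return c
def pt(c,u,v,d=None,z=None):
    d0=np.array([(u-c["cx"])/c["fx"],-(v-c["cy"])/c["fy"],-1.])
    w=c["T"][:3,:3]@d0; o=c["T"][:3,3]
    if z is not None: return o+w*(z-o[2])/w[2]
    return o+w*d
def cloud(c,mask):
    v,u=np.nonzero(mask&(c["range_z"]>0)); d=c["range_z"][v,u]
    P=np.stack([(u-c["cx"])/c["fx"]*d,-(v-c["cy"])/c["fy"]*d,-d],1)
    return P@c["T"][:3,:3].T+c["T"][:3,3]
def save(c,n): cv2.imwrite("pics/"+n,c["pixels"][:,:,::-1])
E
python3 - <<'E'
from h import *
np.set_printoptions(precision=4,suppress=True)
print(r.get_state())
for n in ("scene","top"):
    c=cam(n); save(c,n+"1.png")
    print(n,{k:c[k] for k in c if k not in("pixels","range_z")})
    for k,z in (("jaw_peg",.118),("cap_knob",.126),("jar_mouth",.096),("cap",.073),("vise",0),("jar",.012),("tiffin_top",.048),("tumbler",0),("pestle",0)):
        t=r.tip_of(k,n)
        for q in t[:2]: print(k,q["conf"],q["at"],pt(c,*q["at"],z=z))
E
```

```text
{'time_s': 0.0, 'joints': array([ 80.3358,  20.5931,   0.6333,  -0.0206, -70.1358, -16.5066]), 'qd': array([-0.0593,  0.1008,  0.055 ,  0.0564, -0.0784,  0.031 ]), 'joint_torque': array([ -0.0005, -58.2718,  29.3048,   6.9975,   0.007 ,  -0.0001]), 'tcp_pos': array([0.2975, 0.6053, 0.1967]), 'eef_rot': array([179.9028,  -0.0086, -26.1778]), 'contact_force': array([-0.0601, -0.0596,  0.2228]), 'moment': array([ 0.009 , -0.0351,  0.0651]), 'gripper_force': 0.0, 'gripper_width': 0.08763573482248355}
scene {'fx': 433.81271000126674, 'fy': 433.81271000126674, 'cx': 321.5758354518799, 'cy': 196.74757006407614, 'position': array([ 1.2053, -0.3484,  1.1206]), 'attitude': array([32.8204, -0.6299, 66.2867]), 'T': array([[ 0.4021, -0.7718,  0.4925,  1.2053],
       [ 0.9155,  0.3325, -0.2264, -0.3484],
       [ 0.011 ,  0.542 ,  0.8403,  1.1206],
       [ 0.    ,  0.    ,  0.    ,  1.    ]])}
jaw_peg 0.84 [348.1, 173.7] [0.576  0.0226 0.118 ]
cap_knob 0.69 [304.3, 180.3] [ 0.5532 -0.1028  0.126 ]
jar_mouth 0.78 [307.0, 184.4] [ 0.5498 -0.0938  0.096 ]
cap 0.8 [308.2, 191.0] [ 0.5578 -0.0938  0.
[... 483 characters left out ...]
 array([  9.6875,  -0.3087, -90.2548]), 'T': array([[-0.0044,  0.9857, -0.1682,  0.4145],
       [-1.    , -0.0035,  0.0061, -0.0681],
       [ 0.0054,  0.1683,  0.9857,  1.1494],
       [ 0.    ,  0.    ,  0.    ,  1.    ]])}
jaw_peg 0.88 [276.8, 203.5] [0.5772 0.031  0.118 ]
cap_knob 0.87 [329.8, 211.9] [ 0.5546 -0.0996  0.126 ]
cap_knob 0.3 [447.1, 250.7] [ 0.4592 -0.3818  0.126 ]
jar_mouth 0.59 [447.0, 251.7] [ 0.458  -0.3906  0.096 ]
cap 0.64 [329.4, 215.6] [ 0.5523 -0.1001  0.073 ]
cap 0.17 [354.0, 145.9] [ 0.7377 -0.1667  0.073 ]
vise 0.89 [327.0, 219.0] [ 0.5523 -0.0956  0.    ]
jar 0.98 [325.4, 213.1] [ 0.567  -0.0911  0.012 ]
tiffin_top 0.69 [447.8, 250.3] [ 0.4636 -0.4076  0.048 ]
```

View pics/top1.png

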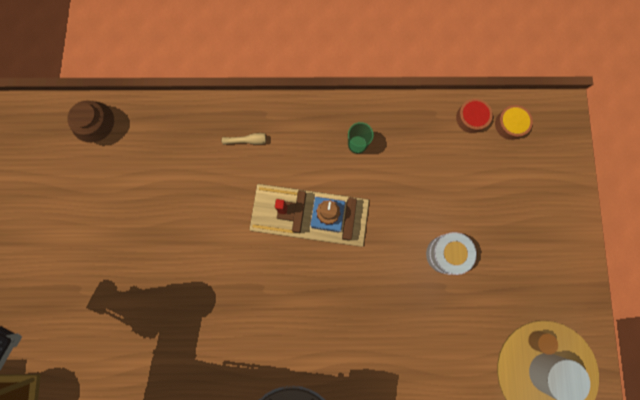

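View pics/scene1.png

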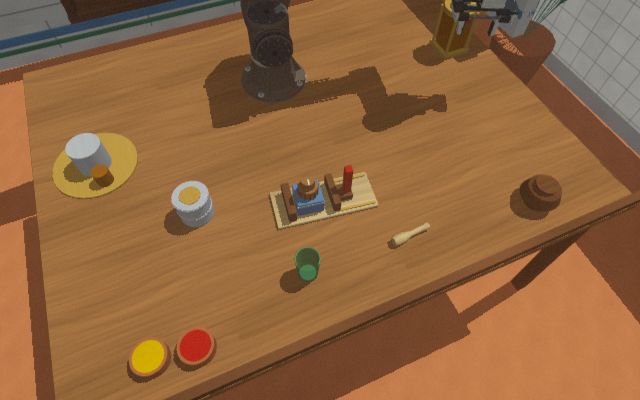

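Run:
```python
from h import *
np.set_printoptions(precision=4,suppress=True)
for n in ("scene","top"):
    c=cam(n)
    P=cloud(c,np.ones((400,640),bool)); hsv=cv2.cvtColor(c["pixels"],cv2.COLOR_RGB2HSV)
    m=(c["range_z"]>0); col=hsv[m]
    near=(abs(P[:,0]-.56)<.1)&(abs(P[:,1]+.03)<.16)
    # peg: red above .08
    s=near&(P[:,2]>.085)&(P[:,2]<.15)
    red=s&((col[:,0]<8)|(col[:,0]>172))&(col[:,1]>120)
    print(n,"peg",red.sum(),P[red].min(0),P[red].max(0),np.median(P[red&(P[:,2]>.135)],0))
    # shoulder
    for lo,hi in((.05,.075),(.008,.018)):
        q=P[near&(P[:,2]>lo)&(P[:,2]<hi)]
        print(lo,len(q),q.min(0),q.max(0),cv2.minAreaRect(q[:,:2].astype(np.float32)*1000))
    k=P[near&(P[:,2]>.13)&(P[:,1]<-.05)]
    print("knob",len(k),k.mean(0),k.max(0),cv2.minEnclosingCircle(k[:,:2].astype(np.float32)*1000))
    b=near&(col[:,0]>100)&(col[:,0]<130)&(col[:,1]>100)&(P[:,2]>.06)&(P[:,2]<.08)
    if b.sum()>20: print("jartop",b.sum(),cv2.minAreaRect(P[b][:,:2].astype(np.float32)*1000))
```

```text
scene peg 136 [0.561  0.0102 0.0864] [0.5903 0.0338 0.1458] [0.5754 0.022  0.1401]
0.05 955 [ 0.4926 -0.1724  0.05  ] [0.6222 0.0313 0.075 ] ((560.6931762695312, -66.52904510498047), (200.54783630371094, 112.05660247802734), 81.784423828125)
0.008 1757 [ 0.468  -0.1899  0.008 ] [0.6558 0.1147 0.018 ] ((564.4471435546875, -46.09126281738281), (313.6162414550781, 163.56210327148438), 78.27906036376953)
knob 156 [ 0.5602 -0.0972  0.1361] [ 0.5824 -0.0761  0.141 ] ((560.910888671875, -95.58544921875), 23.00434112548828)
jartop 125 ((560.0269775390625, -96.60574340820312), (75.25750732421875, 75.94475555419922), 81.68350982666016)
top peg 116 [0.5597 0.0118 0.0857] [0.5849 0.0335 0.1447] [0.5721 0.0233 0.1406]
0.05 1266 [ 0.491  -0.1709  0.0501] [0.6205 0.032  0.0749] ((559.480712890625, -67.33546447753906), (197.3114776611328, 110.28569793701172), 81.57057189941406)
0.008 2939 [ 0.4776 -0.19    0.008 ] [0.6486 0.1131 0.018 ] ((562.4768676757812, -45.68702697753906), (307.55511474609375, 130.34866333007812), 81.69657897949219)
knob 229 [ 0.5577 -0.0954  0.1356] [ 0.5779 -0.0755  0.1406] ((558.0795288085938, -95.60088348388672), 20.6441650390625)
jartop 292 ((557.3280029296875, -95.2017822265625), (76.38842010498047, 76.77749633789062), 80.99225616455078)
```

```bash
cat >> h.py <<'E'
def go(p,yaw,s=None):
    s=s or r.get_state()
    A=R.from_euler('xyz',s["eef_rot"],degrees=True); B=R.from_euler('xyz',[180,0,yaw],degrees=True)
    print("travel",np.round(A.inv().apply(np.array(p)-s["tcp_pos"])/.5,4),"dr",np.round((A.inv()*B).as_rotvec(degrees=True)/360,4))
E
python3 - <<'E'
from h import *
go([.559,.05,.21],-8.3)
print(cam("wrist")["hand_eye"])
E
```

```text
travel [ 0.9592  0.7671 -0.0247] dr [ 0.     -0.     -0.0496]
[[-1.09488678e-04  9.58541029e-01  2.84954529e-01  7.64587976e-02]
 [ 9.99999204e-01  4.63140226e-04 -1.17369715e-03  9.27812383e-04]
 [-1.25701077e-03  2.84954174e-01 -9.58540317e-01 -1.87898530e-01]
 [ 0.00000000e+00  0.00000000e+00  0.00000000e+00  1.00000000e+00]]
```

Request:
jog_arm:
  travel:
    - [0.1, 0.08, -0.02]
    - [0.2, 0.16, -0.025]
    - [0.3, 0.24, -0.025]
    - [0.4, 0.32, -0.025]
    - [0.5, 0.4, -0.025]
    - [0.6, 0.48, -0.025]
    - [0.7, 0.56, -0.025]
    - [0.8, 0.64, -0.025]
    - [0.88, 0.7, -0.025]
    - [0.959, 0.767, -0.025]
  dr:
    - [0, 0, -0.005]
    - [0, 0, -0.01]
    - [0, 0, -0.015]
    - [0, 0, -0.02]
    - [0, 0, -0.025]
    - [0, 0, -0.03]
    - [0, 0, -0.035]
    - [0, 0, -0.04]
    - [0, 0, -0.045]
    - [0, 0, -0.05]
  claw: [1, 1, 1, 1, 1, 1, 1, 1, 1, 1]
  newtons: 60

```text
time_s: 2.4
tcp_pos: [0.5597, 0.048, 0.2105]
eef_rot: [-180.0, -0.0, -8.1]
contact_force: [1.0, 0.7, 0.9]
gripper_width: 0.0877
gripper_force: 0.0
```

Run:
```python
from h import *
np.set_printoptions(precision=4,suppress=True)
s=r.get_state();print(s["tcp_pos"],s["eef_rot"],s["joints"])
c=cam("wrist"); save(c,"w1.png")
for k,z in (("jaw_peg",.118),("cap_knob",.126)):
    for q in r.tip_of(k,"wrist")[:2]: print(k,q["conf"],q["at"],pt(c,*q["at"],z=z))
m=c["range_z"]>0;P=cloud(c,m);col=cv2.cvtColor(c["pixels"],cv2.COLOR_RGB2HSV)[m]
red=((col[:,0]<8)|(col[:,0]>172))&(col[:,1]>120)&(P[:,2]>.09)&(P[:,2]<.16)
t=red&(P[:,2]>.136)
print(red.sum(),P[red].min(0),P[red].max(0)); print(cv2.minAreaRect(P[t][:,:2].astype(np.float32)*1000),P[t][:,2].mean())
```

```text
[0.5597 0.048  0.2105] [-179.9854   -0.039    -8.1447] [ 24.866    9.4114 -12.7554   0.0097 -67.7925  56.9855]
jaw_peg 0.85 [346.0, 172.0] [0.5711 0.0231 0.118 ]
cap_knob 0.77 [494.5, 169.1] [ 0.5584 -0.0945  0.126 ]
1128 [0.5601 0.0115 0.0901] [0.5853 0.0352 0.1428]
((572.34423828125, 23.075782775878906), (21.490642547607422, 23.798492431640625), 82.00554656982422) 0.14056366223579256
```

View pics/w1.png

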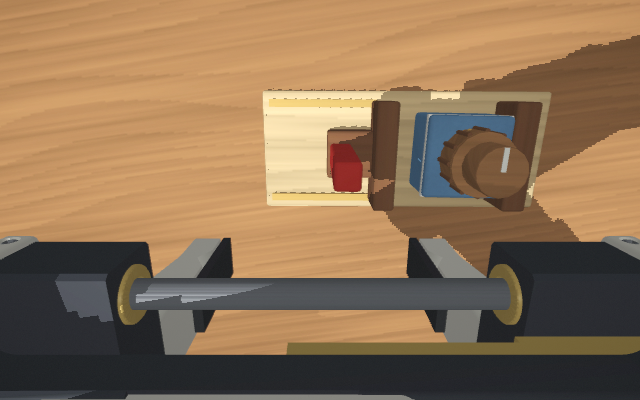

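Run:
```python
from h import *
go([.572,.023,.210],-8.0);go([.572,.023,.099],-8.0)
```

```text
travel [ 0.0321  0.0451 -0.0002] dr [ 0.0001  0.0001 -0.0011]
travel [0.0322 0.045  0.2218] dr [ 0.0001  0.0001 -0.0011]
```

Request:
jog_arm:
  travel:
    - [0.032, 0.045, 0]
    - [0.032, 0.045, 0.04]
    - [0.032, 0.045, 0.1]
    - [0.032, 0.045, 0.16]
    - [0.032, 0.045, 0.2]
    - [0.032, 0.045, 0.222]
    - [0.032, 0.045, 0.222]
    - [0.032, 0.045, 0.222]
    - [0.032, 0.045, 0.222]
    - [0.032, 0.045, 0.222]
  dr:
    - [0, 0, 0]
    - [0, 0, 0]
    - [0, 0, 0]
    - [0, 0, 0]
    - [0, 0, 0]
    - [0, 0, 0]
    - [0, 0, 0]
    - [0, 0, 0]
    - [0, 0, 0]
    - [0, 0, 0]
  claw: [1, 1, 1, 1, 1, 1, 0, 0, 0, 0]
  newtons: 60

```text
time_s: 3.8
tcp_pos: [0.5719, 0.0256, 0.0997]
eef_rot: [-180.0, -0.1, -8.2]
contact_force: [0.4, -0.9, -0.1]
gripper_width: 0.0531
gripper_force: 0.0
```

Request:
jog_arm:
  travel:
    - [0, 0, 0]
    - [0, 0, 0]
    - [0, 0, 0]
    - [0, 0, 0]
    - [0, 0, 0]
    - [0, 0.008, 0]
    - [0, 0.016, 0]
    - [0, 0.024, 0]
    - [0, 0.032, 0]
    - [0, 0.04, 0]
  dr:
    - [0, 0, 0]
    - [0, 0, 0]
    - [0, 0, 0]
    - [0, 0, 0]
    - [0, 0, 0]
    - [0, 0, 0]
    - [0, 0, 0]
    - [0, 0, 0]
    - [0, 0, 0]
    - [0, 0, 0]
  claw: [0, 0, 0, 0, 0, 0, 0, 0, 0, 0]
  newtons: 60

```text
time_s: 5.05
tcp_pos: [0.5689, 0.0072, 0.0992]
eef_rot: [-179.9, -0.0, -8.2]
contact_force: [-1.5, 7.2, 0.8]
gripper_width: 0.0213
gripper_force: 60.0
```

Request:
jog_arm:
  travel:
    - [0, 0.003, 0]
    - [0, 0.006, 0]
    - [0, 0.009, 0]
    - [0, 0.012, 0]
    - [0, 0.015, 0]
    - [0, 0.018, 0]
    - [0, 0.021, 0]
    - [0, 0.024, 0]
    - [0, 0.024, 0]
    - [0, 0.024, 0]
  dr:
    - [0, 0, 0]
    - [0, 0, 0]
    - [0, 0, 0]
    - [0, 0, 0]
    - [0, 0, 0]
    - [0, 0, 0]
    - [0, 0, 0]
    - [0, 0, 0]
    - [0, 0, 0]
    - [0, 0, 0]
  claw: [0, 0, 0, 0, 0, 0, 0, 0, 0, 0]

```text
time_s: 6.3
tcp_pos: [0.5673, -0.0039, 0.0992]
eef_rot: [-179.8, -0.0, -8.2]
contact_force: [-1.5, 8.9, 1.4]
gripper_width: 0.0215
gripper_force: 60.0
```

Request:
jog_arm:
  travel:
    - [0, 0.002, 0]
    - [0, 0.003, 0]
    - [0, 0.004, 0]
    - [0, 0.005, 0]
    - [0, 0.006, 0]
    - [0, 0.007, 0]
    - [0, 0.008, 0]
    - [0, 0.008, 0]
    - [0, 0.008, 0]
    - [0, 0.008, 0]
  dr:
    - [0, 0, 0]
    - [0, 0, 0]
    - [0, 0, 0]
    - [0, 0, 0]
    - [0, 0, 0]
    - [0, 0, 0]
    - [0, 0, 0]
    - [0, 0, 0]
    - [0, 0, 0]
    - [0, 0, 0]
  claw: [0, 0, 0, 0, 0, 0, 0, 0, 0, 0]

```text
time_s: 7.55
tcp_pos: [0.5669, -0.0066, 0.0992]
eef_rot: [-179.7, -0.1, -8.2]
contact_force: [-3.9, 15.2, 1.5]
gripper_width: 0.0215
gripper_force: 60.0
```

Request:
jog_arm:
  travel:
    - [0, 0.001, 0]
    - [0, 0.002, 0]
    - [0, 0.003, 0]
    - [0, 0.004, 0]
    - [0, 0.005, 0]
    - [0, 0.006, 0]
    - [0, 0.006, 0]
    - [0, 0.006, 0]
    - [0, 0.006, 0]
    - [0, 0.006, 0]
  dr:
    - [0, 0, 0]
    - [0, 0, 0]
    - [0, 0, 0]
    - [0, 0, 0]
    - [0, 0, 0]
    - [0, 0, 0]
    - [0, 0, 0]
    - [0, 0, 0]
    - [0, 0, 0]
    - [0, 0, 0]
  claw: [0, 0, 0, 0, 0, 0, 0, 0, 0, 0]

```text
time_s: 8.8
tcp_pos: [0.567, -0.0067, 0.0993]
eef_rot: [-179.5, -0.1, -8.1]
contact_force: [-5.8, 29.1, 3.7]
gripper_width: 0.0212
gripper_force: 60.1
```

Run:
```python
from h import *
np.set_printoptions(precision=4,suppress=True)
c=cam("top")
m=c["range_z"]>0;P=cloud(c,m);col=cv2.cvtColor(c["pixels"],cv2.COLOR_RGB2HSV)[m]
near=(abs(P[:,0]-.56)<.1)&(abs(P[:,1]+.03)<.16)
b=near&(col[:,0]>100)&(col[:,0]<130)&(col[:,1]>100)&(P[:,2]>.06)&(P[:,2]<.08)
print(b.sum(),cv2.minAreaRect(P[b][:,:2].astype(np.float32)*1000))
cv2.imwrite("pics/t2.png",cv2.resize(c["pixels"][170:260,230:390,::-1],None,fx=4,fy=4))
```

```text
217 ((556.7384033203125, -101.470458984375), (75.19799041748047, 75.25104522705078), 81.68682098388672)
```

View pics/t2.png

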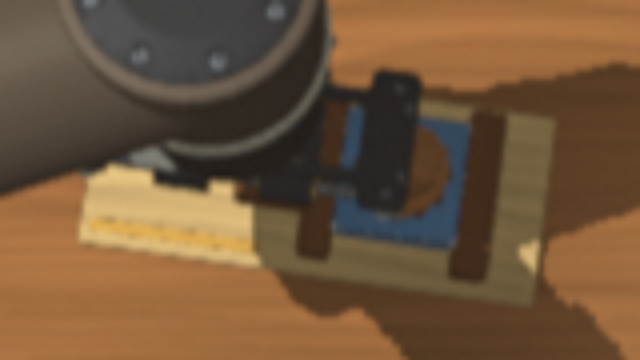

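Request:
jog_arm:
  travel:
    - [0, -0.002, 0]
    - [0, -0.004, 0]
    - [0, -0.004, 0]
    - [0, -0.004, 0]
    - [0, -0.004, 0]
    - [0, -0.004, 0]
    - [0, -0.004, -0.05]
    - [0, -0.004, -0.1]
    - [0, -0.004, -0.16]
    - [0, -0.004, -0.2]
  dr:
    - [0, 0, 0]
    - [0, 0, 0]
    - [0, 0, 0]
    - [0, 0, 0]
    - [0, 0, 0]
    - [0, 0, 0]
    - [0, 0, 0]
    - [0, 0, 0]
    - [0, 0, 0]
    - [0, 0, 0]
  claw: [0, 0, 1, 1, 1, 1, 1, 1, 1, 1]

```text
time_s: 10.1
tcp_pos: [0.5667, -0.0114, 0.2007]
eef_rot: [-180.0, -0.1, -8.2]
contact_force: [0.2, 0.3, -0.5]
gripper_width: 0.087
gripper_force: 0.0
```

Run:
```python
from h import *
s=r.get_state();print(s["joints"],s["tcp_pos"],s["contact_force"])
go([.5555,-.101,.2],-98)
```

```text
[ 1.86419493e+01  1.02324983e+01 -1.30491837e+01  1.82072508e-02
 -6.66357701e+01  6.31587769e+01] [ 0.56669676 -0.01136877  0.20070823] [ 0.24437568  0.32103307 -0.51354838]
travel [0.0034 0.1806 0.0014] dr [-2.000e-04 -1.000e-04  2.495e-01]
```

Request:
jog_arm:
  travel:
    - [0.003, 0.03, 0]
    - [0.003, 0.06, 0]
    - [0.003, 0.09, 0]
    - [0.003, 0.12, 0]
    - [0.003, 0.15, 0]
    - [0.003, 0.181, 0]
    - [0.003, 0.181, 0]
    - [0.003, 0.181, 0]
    - [0.003, 0.181, 0]
    - [0.003, 0.181, 0]
  dr:
    - [0, 0, 0.0275]
    - [0, 0, 0.055]
    - [0, 0, 0.0825]
    - [0, 0, 0.11]
    - [0, 0, 0.1375]
    - [0, 0, 0.165]
    - [0, 0, 0.1925]
    - [0, 0, 0.22]
    - [0, 0, 0.249]
    - [0, 0, 0.249]
  claw: [1, 1, 1, 1, 1, 1, 1, 1, 1, 1]

```text
time_s: 11.35
tcp_pos: [0.5548, -0.1012, 0.1991]
eef_rot: [180.0, -0.0, -97.8]
contact_force: [1.0, -0.4, 0.7]
gripper_width: 0.0878
gripper_force: 0.0
```

Run:
```python
from h import *
np.set_printoptions(precision=4,suppress=True)
s=r.get_state();print(s["joints"],s["tcp_pos"],s["eef_rot"])
c=cam("wrist"); save(c,"w2.png")
for q in r.tip_of("cap_knob","wrist")[:2]: print(q["conf"],q["at"],pt(c,*q["at"],z=.126))
m=c["range_z"]>0;P=cloud(c,m)
k=P[(P[:,2]>.125)&(P[:,2]<.145)&(np.hypot(P[:,0]-.5555,P[:,1]+.101)<.035)]
t=k[k[:,2]>np.percentile(k[:,2],95)-.004]
print("knobtop",len(t),t.mean(0),cv2.minEnclosingCircle(t[:,:2].astype(np.float32)*1000))
x=P[(P[:,2]>.135)&(P[:,2]<.145)&(P[:,1]>-.06)&(P[:,1]<.04)&(abs(P[:,0]-.567)<.04)]
if len(x)>10: print("peg",cv2.minAreaRect(x[:,:2].astype(np.float32)*1000))
```

```text
[  9.5486  10.0803 -13.4481   0.0013 -66.4792 -17.3172] [ 0.5548 -0.1012  0.1991] [179.9931  -0.0034 -97.7681]
0.87 [309.7, 198.9] [ 0.5614 -0.1015  0.126 ]
knobtop 2206 [ 0.5566 -0.1031  0.1357] ((556.9055786132812, -102.42214965820312), 21.114397048950195)
peg ((568.2654418945312, -4.242563247680664), (14.932624816894531, 23.405336380004883), 82.72312927246094)
```

View pics/w2.png

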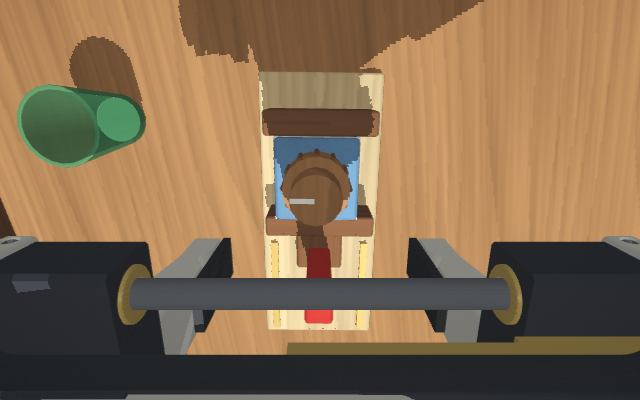

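Run:
```python
from h import *
go([.557,-.102,.107],-98)
```

```text
travel [ 0.0013 -0.0044  0.1843] dr [-0.     -0.      0.0012]
```

Request:
jog_arm:
  travel:
    - [0.001, -0.004, 0.03]
    - [0.001, -0.004, 0.07]
    - [0.001, -0.004, 0.11]
    - [0.001, -0.004, 0.15]
    - [0.001, -0.004, 0.178]
    - [0.001, -0.004, 0.178]
    - [0.001, -0.004, 0.178]
    - [0.001, -0.004, 0.178]
    - [0.001, -0.004, 0.178]
    - [0.001, -0.004, 0.178]
  dr:
    - [0, 0, 0]
    - [0, 0, 0]
    - [0, 0, 0]
    - [0, 0, 0]
    - [0, 0, 0]
    - [0, 0, 0]
    - [0, 0, 0]
    - [0, 0, 0]
    - [0, 0, 0]
    - [0, 0, 0]
  claw: [1, 1, 1, 1, 1, 1, 0, 0, 0, 0]
  newtons: 60

```text
time_s: 12.7
tcp_pos: [0.557, -0.1016, 0.1105]
eef_rot: [-180.0, 0.0, -97.8]
contact_force: [-0.1, 0.6, 0.5]
gripper_width: 0.0533
gripper_force: 0.0
```

Request:
jog_arm:
  travel:
    - [0, 0, 0]
    - [0, 0, 0]
    - [0, 0, 0]
    - [0, 0, 0]
    - [0, 0, 0]
    - [0, 0, 0]
    - [0, 0, 0]
    - [0, 0, 0]
    - [0, 0, 0]
    - [0, 0, 0]
  dr:
    - [0, 0, 0]
    - [0, 0, 0]
    - [0, 0, 0]
    - [0, 0, 0]
    - [0, 0, 0]
    - [0, 0, 0]
    - [0, 0, -0.01]
    - [0, 0, -0.02]
    - [0, 0, -0.03]
    - [0, 0, -0.04]
  claw: [0, 0, 0, 0, 0, 0, 0, 0, 0, 0]

```text
time_s: 13.95
tcp_pos: [0.5569, -0.1016, 0.1102]
eef_rot: [-180.0, 0.0, -83.3]
contact_force: [-0.1, -0.1, 0.5]
gripper_width: 0.0001
gripper_force: 0.0
```

Run:
```python
from h import *
np.set_printoptions(precision=3,suppress=True)
s=r.get_state();print(s["joints"],s["tcp_pos"],s["eef_rot"],s["contact_force"],s["moment"])
```

```text
[  9.461  14.577 -20.122  -0.    -55.299  -2.755] [ 0.557 -0.102  0.11 ] [-179.997    0.     -83.294] [-0.108 -0.112  0.505] [0.1   0.029 0.001]
```

Run:
```python
from h import *
c=cam("wrist"); save(c,"w3.png"); d=cam("scene")
cv2.imwrite("pics/s3.png",cv2.resize(d["pixels"][130:240,250:400,::-1],None,fx=5,fy=5))
print(r.get_state()["gripper_width"])
```

```text
0.0002794470312296796
```

View pics/w3.png

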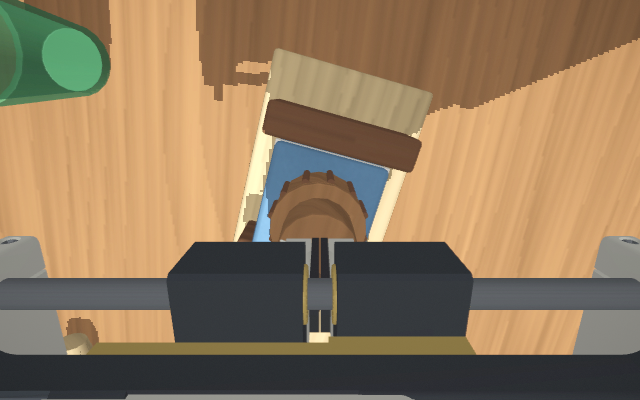

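View pics/s3.png

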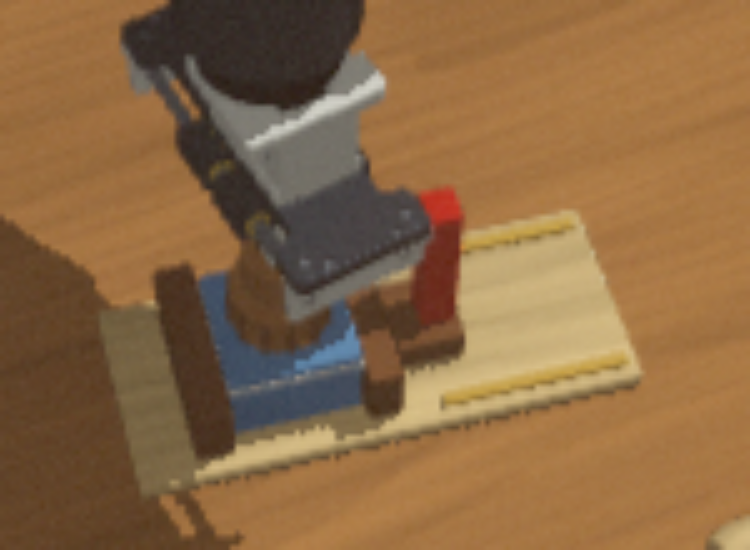

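Run:
```python
from h import *
np.set_printoptions(precision=4,suppress=True)
s=r.get_state();print(s["tcp_pos"],s["eef_rot"],s["gripper_width"])
c=cam("wrist")
for v in range(195,262,6):
    print(v,[np.round(pt(c,u,v,d=c["range_z"][v,u]),4).tolist() for u in (290,300,318,345)])
W=np.linalg.inv(c["T"])
for p in ([.557,-.102,.11],[.557,-.102,.135],[.557,-.123,.135],[.557,-.081,.135]):
    q=W[:3,:3]@np.array(p)+W[:3,3]; print(p,c["fx"]*q[0]/-q[2]+c["cx"],c["cy"]+c["fy"]*q[1]/q[2]*1)
```

```text
[ 0.5569 -0.1016  0.1102] [-179.9985   -0.0005  -83.3704] 0.0002794470312296796
195 [[0.5648, -0.1787, 0.2981], [0.5694, -0.1225, 0.106], [0.5591, -0.1235, 0.1055], [0.5435, -0.1251, 0.1049]]
201 [[0.5748, -0.1182, 0.106], [0.569, -0.1187, 0.1054], [0.5589, -0.1224, 0.1135], [0.5431, -0.1219, 0.1061]]
207 [[0.5745, -0.1142, 0.1049], [0.5684, -0.1195, 0.1188], [0.5589, -0.1226, 0.125], [0.5426, -0.1183, 0.106]]
213 [[0.5737, -0.1141, 0.1151], [0.5679, -0.1198, 0.1295], [0.5588, -0.1221, 0.1331], [0.5432, -0.1175, 0.1148]]
219 [[0.5728, -0.1151, 0.1273], [0.5674, -0.1187, 0.1355], [0.5585, -0.1197, 0.1353], [0.5441, -0.1183, 0.1269]]
225 [[0.5721, -0.1149, 0.1353], [0.5671, -0.1158, 0.1362], [0.5582, -0.117, 0.1364], [0.5447, -0.1181, 0.1355]]
231 [[0.5718, -0.1121, 0.1364], [0.5668, -0.1125, 0.1358], [0.5578, -0.1133, 0.1354], [0.5443, -0.1151, 0.1359]]
237 [[0.5715, -0.1084, 0.1353], [0.5665, -0.1091, 0.1356], [0.5574, -0.1103, 0.1358], [0.5439, -0.1119, 0.136]]
243 [[0.5682, -0.1403, 0.213], [0.5655, -0.14, 0.2118], [0.5576, -0.1122, 0.1477], [0.5534, -0.1413, 0.2115]]
249 [[0.5679, -0.1398, 0.2156], [0.5653, -0.14, 0.2154], [0.5576, -0.1122, 0.1542], [0.5539, -0.1418, 0.2166]]
255 [[0.5676, -0.1398, 0.2192], [0.5651, -0.1401, 0.2192], [0.5575, -0.1116, 0.159], [0.5539, -0.1411, 0.2185]]
261 [[0.5674, -0.1396, 0.2219], [0.565, -0.1402, 0.2226], [0.5575, -0.1117, 0.165], [0.5541, -0.1411, 0.2219]]
[0.557, -0.102, 0.11] 317.2777717027358 232.74928276437012
[0.557, -0.102, 0.135] 317.03219947387845 251.28986106716562
[0.557, -0.123, 0.135] 321.82255615398475 212.90307191011297
[0.557, -0.081, 0.135] 312.54974075822173 287.2093570699745
```

Request:
jog_arm:
  travel:
    - [0, 0, -0.04]
    - [0, 0, -0.08]
    - [0, 0, -0.08]
    - [0, 0, -0.08]
    - [0, 0, -0.08]
    - [0, 0, -0.08]
    - [0, 0, -0.08]
    - [0, 0, -0.08]
    - [0, 0, -0.08]
    - [0, 0, -0.08]
  dr:
    - [0, 0, 0.0]
    - [0, 0, 0.01]
    - [0, 0, 0.02]
    - [0, 0, 0.03]
    - [0, 0, 0.04]
    - [0, 0, 0.04]
    - [0, 0, 0.04]
    - [0, 0, 0.04]
    - [0, 0, 0.04]
    - [0, 0, 0.04]
  claw: [0, 0, 1, 1, 1, 1, 1, 1, 1, 1]

```text
time_s: 15.35
tcp_pos: [0.5568, -0.1017, 0.1501]
eef_rot: [180.0, -0.0, -97.8]
contact_force: [-0.5, 0.3, -0.7]
gripper_width: 0.0748
gripper_force: 0.0
```

Run:
```python
from h import *
np.set_printoptions(precision=4,suppress=True)
s=r.get_state();print(s["tcp_pos"],s["eef_rot"],s["gripper_width"],s["joints"])
c=cam("wrist"); c["T"]=np.array(c["hand_eye"])
P=cloud(c,c["range_z"]<.22)
f=P[(abs(P[:,1])>.03)&(abs(P[:,1])<.07)&(P[:,0]<.03)&(P[:,2]>-.09)]
print(len(f)); 
for z in np.arange(-.09,.02,.01):
    g=f[(f[:,2]>=z)&(f[:,2]<z+.01)]
    if len(g): print(round(z,3),len(g),g.min(0),g.max(0))
m=cam("wrist");P=cloud(m,m["range_z"]>0)
k=P[(P[:,2]>.125)&(P[:,2]<.145)&(np.hypot(P[:,0]-.557,P[:,1]+.102)<.035)]
t=k[k[:,2]>.133]
print("knobtop",len(t),t.mean(0),cv2.minEnclosingCircle(t[:,:2].astype(np.float32)*1000))
```

```text
[ 0.5568 -0.1017  0.1501] [179.9975  -0.0006 -97.8084] 0.07482986555422393 [  9.4603  12.4377 -17.1911  -0.0002 -60.3738 -17.2686]
6027
-0.09 838 [-0.0112 -0.0409 -0.09  ] [ 0.0101  0.0428 -0.08  ]
-0.08 1014 [-0.0107 -0.0535 -0.08  ] [ 0.0129  0.0553 -0.07  ]
-0.07 1298 [-0.0093 -0.0553 -0.07  ] [ 0.0129  0.0567 -0.06  ]
-0.06 1039 [ 0.0002 -0.0534 -0.06  ] [ 0.013   0.0554 -0.05  ]
-0.05 1060 [-0.0055 -0.0521 -0.05  ] [ 0.0127  0.0543 -0.04  ]
-0.04 762 [-0.009  -0.0522 -0.04  ] [ 0.0129  0.0541 -0.0301]
-0.03 16 [-0.0079 -0.0387 -0.03  ] [ 0.0102  0.039  -0.028 ]
knobtop 3217 [ 0.5567 -0.1032  0.1357] ((556.7619018554688, -102.23377227783203), 20.95151138305664)
```

The wrist depth shows the fingers really end 30 mm short of the reported TCP, so the last close passed above the knob. I'll go 30 mm lower.

Request:
jog_arm:
  travel:
    - [0, 0, 0]
    - [0, 0, 0.02]
    - [0, 0, 0.05]
    - [0, 0, 0.08]
    - [0, 0, 0.11]
    - [0, 0, 0.13]
    - [0, 0, 0.142]
    - [0, 0, 0.142]
    - [0, 0, 0.142]
    - [0, 0, 0.142]
  dr:
    - [0, 0, 0]
    - [0, 0, 0]
    - [0, 0, 0]
    - [0, 0, 0]
    - [0, 0, 0]
    - [0, 0, 0]
    - [0, 0, 0]
    - [0, 0, 0]
    - [0, 0, 0]
    - [0, 0, 0]
  claw: [1, 1, 1, 1, 1, 1, 1, 0, 0, 0]
  newtons: 60

```text
time_s: 16.7
tcp_pos: [0.5572, -0.1016, 0.0797]
eef_rot: [-179.9, 0.0, -97.8]
contact_force: [-0.1, 0.5, 0.3]
gripper_width: 0.0634
gripper_force: 0.0
```

Request:
jog_arm:
  travel:
    - [0, 0, 0]
    - [0, 0, 0]
    - [0, 0, 0]
    - [0, 0, 0]
    - [0, 0, 0]
    - [0, 0, 0]
    - [0, 0, 0]
    - [0, 0, 0]
    - [0, 0, 0]
    - [0, 0, 0]
  dr:
    - [0, 0, 0]
    - [0, 0, 0]
    - [0, 0, 0]
    - [0, 0, 0]
    - [0, 0, 0]
    - [0, 0, 0]
    - [0, 0, 0]
    - [0, 0, 0]
    - [0, 0, 0]
    - [0, 0, 0]
  claw: [0, 0, 0, 0, 0, 0, 0, 0, 0, 0]

```text
time_s: 17.95
tcp_pos: [0.5573, -0.1016, 0.0794]
eef_rot: [-180.0, 0.0, -97.8]
contact_force: [3.6, -0.3, 1.1]
gripper_width: 0.0411
gripper_force: 60.0
```

Request:
jog_arm:
  travel:
    - [0, 0, 0]
    - [0, 0, 0]
    - [0, 0, 0]
    - [0, 0, 0]
    - [0, 0, 0]
    - [0, 0, 0]
    - [0, 0, 0]
    - [0, 0, 0]
    - [0, 0, 0]
    - [0, 0, 0]
  dr:
    - [0, 0, -0.01]
    - [0, 0, -0.025]
    - [0, 0, -0.04]
    - [0, 0, -0.055]
    - [0, 0, -0.07]
    - [0, 0, -0.085]
    - [0, 0, -0.1]
    - [0, 0, -0.115]
    - [0, 0, -0.13]
    - [0, 0, -0.14]
  claw: [0, 0, 0, 0, 0, 0, 0, 0, 0, 0]

```text
time_s: 19.2
tcp_pos: [0.5559, -0.1017, 0.0794]
eef_rot: [179.9, 0.1, -47.3]
contact_force: [-0.3, -0.0, 7.2]
gripper_width: 0.0408
gripper_force: 60.0
```

Run:
```python
from h import *
np.set_printoptions(precision=3,suppress=True)
s=r.get_state();print(s["joints"],s["contact_force"],s["moment"])
c=cam("wrist"); cv2.imwrite("pics/w4.png",c["pixels"][:,:,::-1])
```

```text
[  9.466  16.428 -22.214  -0.011 -51.437  33.266] [-0.272 -0.048  7.166] [ 0.056  0.033 -0.077]
```

View pics/w4.png

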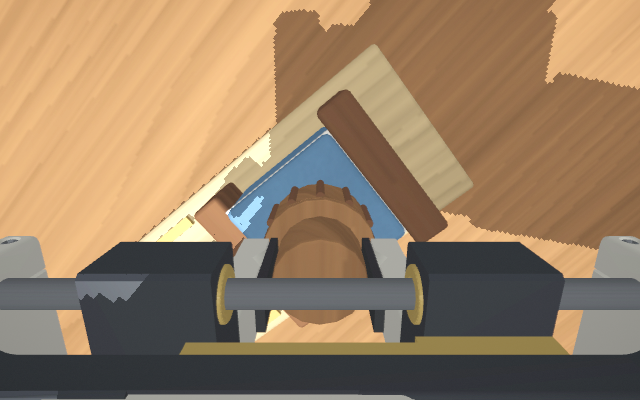

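Request:
jog_arm:
  travel:
    - [0, 0, 0]
    - [0, 0, -0.001]
    - [0, 0, -0.001]
    - [0, 0, -0.002]
    - [0, 0, -0.002]
    - [0, 0, -0.002]
    - [0, 0, -0.003]
    - [0, 0, -0.003]
    - [0, 0, -0.003]
    - [0, 0, -0.003]
  dr:
    - [0, 0, -0.02]
    - [0, 0, -0.04]
    - [0, 0, -0.06]
    - [0, 0, -0.08]
    - [0, 0, -0.1]
    - [0, 0, -0.12]
    - [0, 0, -0.14]
    - [0, 0, -0.16]
    - [0, 0, -0.18]
    - [0, 0, -0.193]
  claw: [0, 0, 0, 0, 0, 0, 0, 0, 0, 0]

```text
time_s: 20.5
tcp_pos: [0.5556, -0.1018, 0.0805]
eef_rot: [-180.0, 0.1, 22.2]
contact_force: [0.4, -1.5, 3.9]
gripper_width: 0.0409
gripper_force: 60.0
```

Run:
```python
from h import *
np.set_printoptions(precision=3,suppress=True)
s=r.get_state();print(s["joints"],s["contact_force"],s["moment"])
c=cam("scene"); a=cv2.resize(c["pixels"][130:240,250:400,::-1],(640,470),interpolation=cv2.INTER_CUBIC)
c=cam("wrist"); save(c,"w5.png"); cv2.imwrite("pics/s5.png",a)
```

```text
[  9.457  16.356 -22.145  -0.012 -51.617 102.794] [ 0.399 -1.478  3.858] [-0.437 -0.273 -0.061]
```

View pics/w5.png

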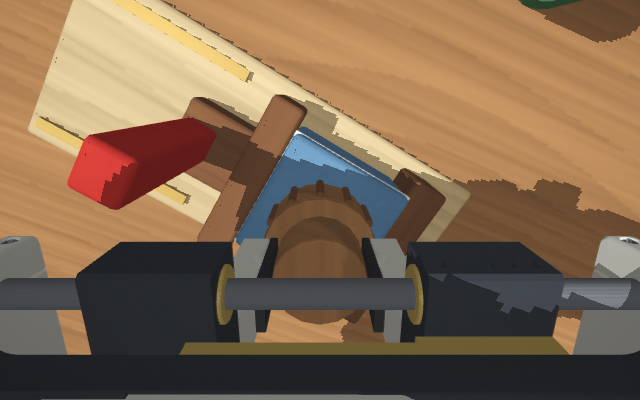

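Request:
jog_arm:
  travel:
    - [0, 0, -0.002]
    - [0, 0, -0.004]
    - [0, 0, -0.006]
    - [0, 0, -0.008]
    - [0, 0, -0.01]
    - [0, 0, -0.012]
    - [0, 0, -0.014]
    - [0, 0, -0.016]
    - [0, 0, -0.016]
    - [0, 0, -0.016]
  dr:
    - [0, 0, 0]
    - [0, 0, 0]
    - [0, 0, 0]
    - [0, 0, 0]
    - [0, 0, 0]
    - [0, 0, 0]
    - [0, 0, 0]
    - [0, 0, 0]
    - [0, 0, 0]
    - [0, 0, 0]
  claw: [0, 0, 0, 0, 0, 0, 0, 0, 0, 0]

```text
time_s: 21.85
tcp_pos: [0.5568, -0.1016, 0.0887]
eef_rot: [-180.0, -0.0, 22.1]
contact_force: [0.8, -0.1, -1.1]
gripper_width: 0.0413
gripper_force: 60.0
```

Request:
jog_arm:
  travel:
    - [0, 0, -0.008]
    - [0, 0, -0.016]
    - [0, 0, -0.024]
    - [0, 0, -0.032]
    - [0, 0, -0.04]
    - [0, 0, -0.048]
    - [0, 0, -0.056]
    - [0, 0, -0.056]
    - [0, 0, -0.056]
    - [0, 0, -0.056]
  dr:
    - [0, 0, 0]
    - [0, 0, 0]
    - [0, 0, 0]
    - [0, 0, 0]
    - [0, 0, 0]
    - [0, 0, 0]
    - [0, 0, 0]
    - [0, 0, 0]
    - [0, 0, 0]
    - [0, 0, 0]
  claw: [0, 0, 0, 0, 0, 0, 0, 0, 0, 0]

```text
time_s: 23.1
tcp_pos: [0.5567, -0.1017, 0.1165]
eef_rot: [-180.0, 0.0, 22.1]
contact_force: [-0.1, 0.4, -1.9]
gripper_width: 0.041
gripper_force: 60.0
```

Run:
```python
from h import *
np.set_printoptions(precision=4,suppress=True)
s=r.get_state();print(s["tcp_pos"],s["contact_force"],s["moment"],s["gripper_width"])
c=cam("scene"); cv2.imwrite("pics/s6.png",cv2.resize(c["pixels"][130:240,250:400,::-1],(640,470),interpolation=cv2.INTER_CUBIC))
P=cloud(c,np.ones((400,640),bool));m=c["range_z"]>0;col=cv2.cvtColor(c["pixels"],cv2.COLOR_RGB2HSV)[m]
b=(abs(P[:,0]-.56)<.1)&(abs(P[:,1]+.1)<.08)&(col[:,0]>100)&(col[:,0]<130)&(col[:,1]>100)&(P[:,2]>.06)&(P[:,2]<.08)
print(b.sum(),cv2.minAreaRect(P[b][:,:2].astype(np.float32)*1000),P[b][:,2].mean())
```

```text
[ 0.5567 -0.1017  0.1165] [-0.1368  0.4263 -1.883 ] [-0.0352 -0.0756  0.0109] 0.041034518200123445
64 ((575.8575439453125, -90.0751953125), (59.081172943115234, 70.03201293945312), 11.301197052001953) 0.07148066278717939
```

View pics/s6.png

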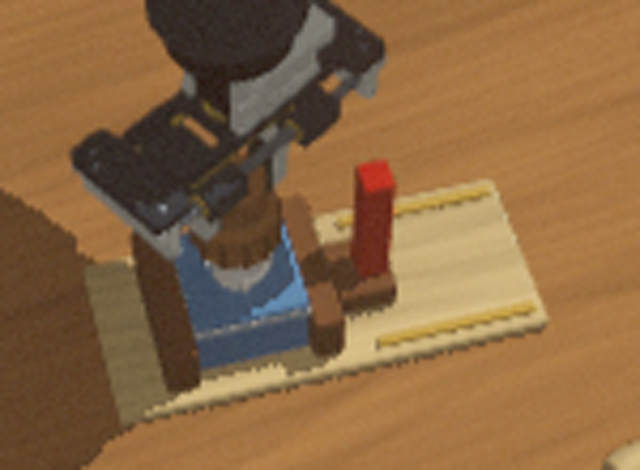

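The picture shows the cap lifted at about (235,225) and the white neck exposed below it at (235,275). The jar is still clamped on the board.

```bash
python3 -c "
from plant import r
print(r.close_job())"
```

```text
the job is handed in; nothing more can be done
None
```

The job is handed in with the jar clamped and the cap unscrewed by about 120 degrees; the gripper holds the cap level about 37 mm above where it sat, and the tiffin tiers, tumbler and pestle were not touched (no verdict was shown).

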